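# Seat the keyed lock rose on a mailbox door

## Task

On the mailbox door lying on the bench, push the thumb tab of the steel lock rose round with a fingertip until the notch in the rim of the rose stands over the locating pin, then press the rose down until it is fully home with the pin in the notch, and take the hand away. Only push and press: do not pinch the tab, do not pull the rose up, and do not lift or knock away any of the things lying about.

Things in the scene. Friction and masses are not known exactly. Their poses are not given: they have to be found in the camera images.
- door: light wooden mailbox door, 240 mm (its x) by 340 mm (its y), fixed flat on battens on the table, its upper face 38 mm above the table; origin on the table under its middle, z up. The rose's turning axis is vertical and stands 50 mm from the origin along the door's +y
- rose_center (a point): centre of the upper face of the lock rose, on its turning axis. The rose is a flat steel disc, 90 mm across and 6 mm thick, with one square notch in its rim (14 mm wide, 8 mm deep) and an upright thumb tab. Standing proud, its upper face is 19 mm above the door's upper face; fully home, 10 mm
- rose_notch (a point): the notch of the rose: the point at the disc's upper face, 44 mm from the turning axis, in the middle of the notch's width
- rose_tab (a point): top of the thumb tab, which stands on the disc diametrically opposite the notch, 29 mm from the turning axis, 24 mm above the disc's upper face. The tab is a radial upright steel plate, 28 mm long along the radius (15 to 43 mm from the axis) and 10 mm thick in all: a core 4 mm thick and 24 mm tall between two cheeks 3 mm thick, 23 mm long and 20 mm tall
- tab_left: cheek of the thumb tab on the side that is pushed to turn the rose counterclockwise (seen from above); part of the rose; origin at the centre of the cheek's foot, on the disc's upper face
- tab_right: cheek of the thumb tab on the side that is pushed to turn the rose clockwise (seen from above); part of the rose; origin at the centre of the cheek's foot, on the disc's upper face
- pin_tip (a point): top of the fixed locating pin: an upright round-topped steel pin 8 mm across standing on the door, 44 mm from the rose's turning axis along the door's +x, so that half of it shows outside the rim; its top is 12 mm above the door's upper face, 1 mm under the proud rose. A flat steel foot plate reaches outward from it. Anywhere but over the notch the pin stops the rose from going down
- rose (a joint): turn of the rose in rad, growing counterclockwise seen from above: 0 or 6.283 = notch exactly over the pin; the pin enters freely within about 0.07 rad of that, and its round top draws the notch in from about 0.1 rad. It turns either way with slight friction (about 2 N at the tab) and stays where it is left
- collar (a joint): how far the rose is pressed down, in m: 0 = standing proud as at the start, 0.009 = fully home on its stop, negative = pulled up. Its collar fits tightly: about 5 N moves it down, and it stays where it is left
- nameplate: loose black plastic name plate, 30 x 75 x 5 mm, lying on the door; origin at the centre of its underside; leave alone
- spare_lock: loose spare steel lock barrel, 30 mm tall, 28 mm across its head, standing on the door; origin at the centre of its underside; leave alone
- ring_nut: loose brass ring nut, 28 mm across, 10 mm tall, lying on the door; origin at the centre of its underside; leave alone
- screwdriver: screwdriver lying on the table beside the door, about 0.2 m long along its x axis; leave alone
- screw_jar: jar 56 mm across, 65 mm tall, standing on the table beside the door; origin at the centre of its underside; leave alone

How it is judged:
On the way:
1. the notch of the rose has been turned over the pin (within 4 mm) (horizontal distance between rose_notch and pin_tip below 0.004 m), for 0.05 s.
At the end, for the whole second after the job is handed in: The rose is pressed down at least 7.5 mm of its 9 mm travel with the pin in its notch (within 4.5 mm) and at rest; every other thing is within 30 mm of where it started (value of joint collar above 0.0075 m and horizontal distance between rose_notch and pin_tip below 0.0045 m and angular speed of tab_left below 0.05 rad/s and distance of each of nameplate, spare_lock, ring_nut, screwdriver, screw_jar from where it was at the start of the episode below 0.03 m); the robot touches nothing.
It fails at once if the thumb tab is pinched (pushed on both cheeks at once) (contact force between the fingers and tab_left above 1 N and contact force between the fingers and tab_right above 1 N).
It fails at once if the rose is pulled up by more than 3 mm (value of joint collar below -0.003 m).
It fails at once if a loose thing is moved by more than 30 mm (distance of any of nameplate, spare_lock, ring_nut, screwdriver, screw_jar from where it was at the start of the episode above 0.03 m).
It fails at once if a loose thing is lifted by more than 15 mm (height (world z) of any of nameplate, spare_lock, ring_nut above 0.053 m or height (world z) of any of screwdriver, screw_jar above 0.015 m).
It also fails if it takes over 48 s, if anything falls off the work surface, if the arm or the gripper's body presses on something with over 40 N, if the wrist force passes 120 N, or if a joint passes its speed limit or range.

## Robot

A 6-joint arm with a two-finger parallel gripper is mounted at the origin on the work surface. World frame = base frame: x ahead of the robot, y to its left, z up, the work surface at z = 0. Lengths are in m, angles in rad, forces in N, time in s.
With the tool pointing down it reaches from about 0.375 to 0.975 m from the base axis. Payload 3.8 kg.
Tool frame: the origin (TCP) lies between the finger pads; the fingertips stand 14 mm ahead of it and the grasp point (between the pads) lies 5 mm behind it; y points along the fingers, z is the direction in which the jaws open and shut, and the axes are right-handed (so a half turn about y gives the same grasp; the last joint's range is limited). The gripper opens to 88 mm and grips with 3 to 60 N. Pads are 18 mm wide; open, the fingers measure 123 mm over their backs; the gripper's body (75 mm by 187 mm) begins 45 mm behind the grasp point.
Start: joints at [1.184, 0.264, 1.604, -0, 1.274, -0.037], TCP at [0.231, 0.634, 0.253] pointing down, gripper open.
Joint ranges: [-2.63, 2.63], [-0.94, 2.18], [0.31, 2.57], [-1.31, 4.45], [0, 2.66], [-2.55, 2.55]. Speed limits (rad/s): [2.57, 2.57, 3.14, 3.14, 3.14, 3.14].

## Interface

Orientations are given as a rotation vector (axis times angle).
In Python, from workcell import get_state, get_image, calibration, close_job, recognise, silhouettes gives the robot as it stands.
- The arm moves only by the shell command python3 -m inch 'ROWS' [FORCE]. ROWS is JSON, a list of rows, each an object of numbers: "x", "y", "z": the shift along the world's x, y, z in cm; "ax", "ay", "az": the turn, a rotation vector about the world's x, y, z in degrees; "jaw": the gripper command: -1 is shut, 1 is fully open, values between are in proportion. In form: [{"x": .., "y": .., "z": .., "ax": .., "ay": .., "az": .., "jaw": ..}, ...]. A call has 1 to 10 rows; each row shifts and turns the commanded pose from where the row before left it; what a row does not reach is not made up. A row lasts 1/10 s, in which the tool goes at most 50 mm and 8.59 degrees, less where a joint would pass 70% of its speed; a pose out of reach is approached as far as the arm can. A call with a gripper value outside its range is refused whole. The fingers move at their own pace and stop on an object; FORCE is the grip in N (left out, the last holds). Time passes only in rows, so rows that do not move let the fingers close. It gives the time, the measured TCP pose, the force and the opening at its end, in the units of the state.
- get_state(): the state, without advancing time (a new reading comes with each control period).
- get_image(name): name is "scene" or "top"; returns the picture (400x640x3 uint8, red, green, blue); there is no depth.
- calibration(name): a dict with "vfov" (degrees; the focal length in pixels is half the picture's height over the tangent of half this angle, whatever the lens; pixels are square), "cx", "cy" (the principal point, pixels), "T" (4x4, takes a point from camera to world coordinates). Camera axes: x right, y down, z forward; pixel columns grow to the right and rows downward; lengths in m; the calibration is good to about 2 mm. A picture is of the moment at which its call begins. calibration takes no time and is no camera call.
- close_job(): hands the job in, once; it reports no verdict.
Trained networks look in the newest picture that a camera, given by its name, has taken for a name from the list of things; names that differ only in an ending like _2 or _b are one class to them, and where a whole thing is asked for, a point or a joint stands for the part that bears it (a point fixed in the world has none). Each returns a list of dicts, best first, with "conf" (0 to 1); they miss things now and then, are a little off and sometimes report something else, mostly with a low value. They report only what shows in the picture. A call takes as long as a camera call.
- recognise(camera, target): "location" ([x, y, z] in m, in the coordinates of the camera as it stood for that picture, good to about 4 mm: the middle of the surface that is visible of it).
- silhouettes(camera, target): "pixels" (400x640 bool, what is visible of it).
The state is a dict: "t": time; "joint_pos": joint angles; "joint_velocities": joint speeds; "joint_torque": joint torques, N m; "tool_pos": TCP position; "tool_rot": TCP orientation; "force": force on the tool from outside, world axes, zero at the start; "torque": the same for the moment, N m; "finger_gap": finger opening in m.
Only numpy, scipy, OpenCV 4.12 (cv2) and the standard library are available. Lean on these libraries where they do the work, as an engineer would, in place of code of your own. Each camera call takes 0.05 s, during which the arm holds its last target.

## Working session

There is one attempt and no reset: what is moved stays moved. The work goes in short steps, Python scripts to look and compute and a shell command to move; the robot and the scene stay as the last step left them, time stands still between calls to the robot, and variables do not carry over. Pictures are saved under pics/ and viewed, and the job is handed in when it is done.

```bash
ls; mkdir -p pics; python3 - <<'E'
from workcell import *
import cv2,numpy as np
s=get_state(); print({k:np.round(v,3).tolist() for k,v in s.items()})
for n in("scene","top"):
    im=get_image(n); cv2.imwrite(f"pics/{n}0.png",im[:,:,::-1]); c=calibration(n); print(n,c["vfov"],c["cx"],c["cy"],np.round(c["T"],3).tolist())
    T=np.array(c["T"])
    for t in ["rose_center","rose_notch","rose_tab","tab_left","tab_right","pin_tip","door","nameplate","spare_lock","ring_nut","screw_jar","screwdriver"]:
        try:
            for r in recognise(n,t)[:2]:
                p=T@np.r_[r["location"],1]; print(t,round(r["conf"],2),np.round(p[:3],3))
        except Exception as e: print(t,e)
print(get_state()["t"])
E
```

```text
pics
{'t': 0.0, 'joint_pos': [1.184, 0.265, 1.605, -0.0, 1.274, -0.037], 'joint_velocities': [0.001, -0.001, 0.002, -0.001, -0.001, -0.0], 'joint_torque': [0.0, -50.209, -35.689, 0.073, 0.029, -0.0], 'tool_pos': [0.231, 0.633, 0.251], 'tool_rot': [-1.555, 0.275, -0.274], 'force': [0.628, -0.405, 0.263], 'torque': [-0.051, -0.013, -0.015], 'finger_gap': 0.088}
scene 53.75977691673821 313.09941544252337 201.13594171245595 [[0.118, 0.558, -0.821, 1.22], [0.993, -0.07, 0.094, -0.034], [-0.005, -0.827, -0.563, 0.527], [0.0, 0.0, 0.0, 1.0]]
rose_center 0.76 [0.59  0.055 0.056]
rose_notch 0.61 [0.591 0.059 0.059]
rose_tab 0.96 [0.589 0.056 0.061]
rose_tab 0.2 [0.616 0.245 0.043]
tab_right 0.16 [0.588 0.056 0.058]
door 0.74 [0.628 0.009 0.037]
nameplate 0.94 [ 0.673 -0.086  0.047]
ring_nut 0.56 [0.491 0.112 0.044]
screw_jar 0.96 [0.616 0.245 0.043]
screwdriver 0.74 [ 0.577 -0.073  0.065]
screwdriver 0.57 [ 0.662 -0.199  0.026]
top 43.97804573783881 322.93134936121345 193.4020728960256 [[-0.005, -0.993, 0.118, 0.434], [-1.0, 0.004, -0.012, 0.062], [0.012, -0.118, -0.993, 1.193], [0.0, 0.0, 0.0, 1.0]]
rose_center 0.73 [0.58  0.059 0.054]
rose_notch 0.72 [0.579 0.058 0.055]
rose_tab 0.77 [0.581 0.056 0.055]
tab_right 0.34 [ 0.574 -0.074  0.07 ]
door 0.95 [0.587 0.013 0.041]
nameplate 0.7 [ 0.667 -0.087  0.045]
spare_lock 0.66 [ 0.576 -0.072  0.07 ]
ring_nut 0.57 [0.482 0.106 0.048]
screw_jar 0.75 [0.596 0.245 0.068]
screw_jar 0.67 [0.577 0.061 0.056]
screwdriver 0.94 [ 0.639 -0.207  0.019]
1.3
```

```bash
python3 - <<'E'
import cv2
a=cv2.imread("pics/top0.png");b=cv2.imread("pics/scene0.png")
cv2.imwrite("pics/topc.png",cv2.resize(a[100:300,220:440],None,fx=3.5,fy=3,interpolation=2)[:600,:800])
c=b[120:270,240:440];cv2.imwrite("pics/scenec.png",cv2.resize(c,None,fx=4,fy=4,interpolation=2))
E
```

```text
(no output)
```

View pics/top0.png

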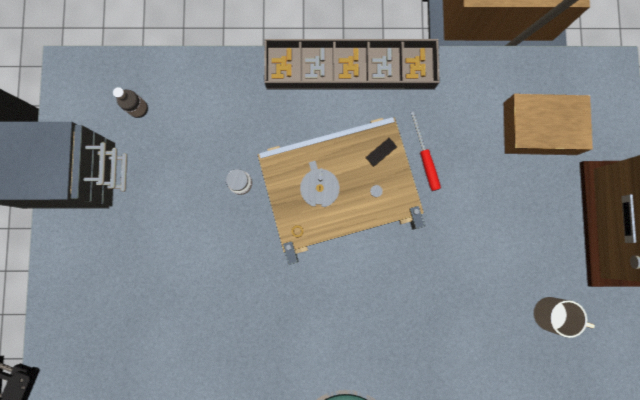

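View pics/topc.png

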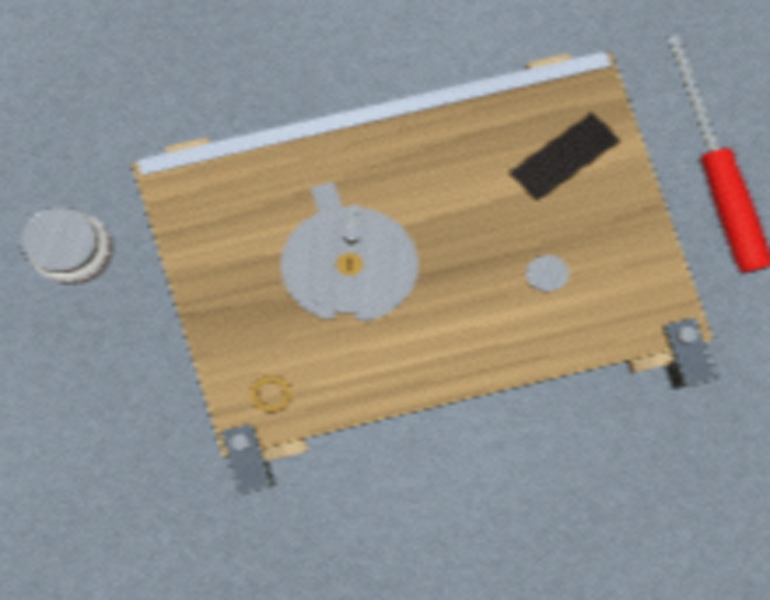

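View pics/scenec.png

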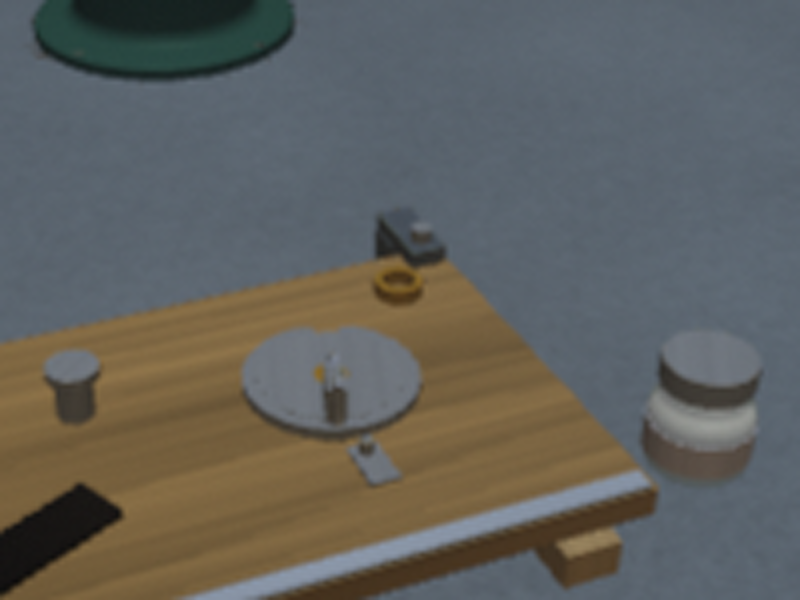

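View pics/scene0.png

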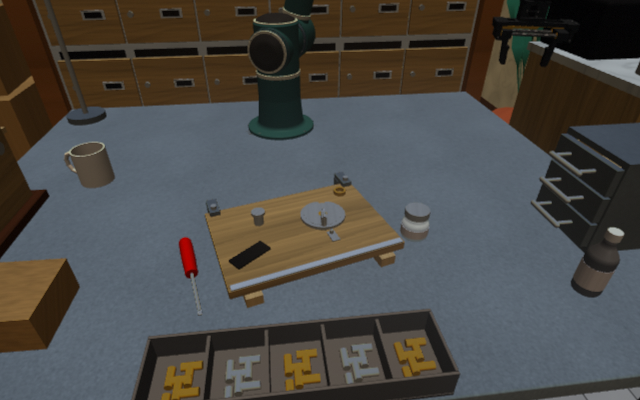

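```bash
cat > h.py <<'E'
import numpy as np,cv2
from workcell import *
def ray(n,u,v,z):
    c=calibration(n);T=np.array(c["T"]);f=200/np.tan(np.radians(c["vfov"]/2))
    d=T[:3,:3]@np.array([(u-c["cx"])/f,(v-c["cy"])/f,1]);o=T[:3,3]
    return o+d*(z-o[2])/d[2]
def proj(n,p):
    c=calibration(n);T=np.array(c["T"]);f=200/np.tan(np.radians(c["vfov"]/2))
    q=T[:3,:3].T@(np.array(p)-T[:3,3]);return np.array([c["cx"]+f*q[0]/q[2],c["cy"]+f*q[1]/q[2]])
E
python3 - <<'E'
from h import *
a=cv2.imread("pics/top0.png")
c=a[155:215,290:350];cv2.imwrite("pics/topcc.png",cv2.resize(c,None,fx=10,fy=10,interpolation=2))
b=cv2.imread("pics/scene0.png")
c=b[190:250,290:360];cv2.imwrite("pics/scenecc.png",cv2.resize(c,None,fx=10,fy=10,interpolation=2))
for n,t in(("top","rose_center"),("scene","rose_center"),("top","door"),("scene","door")):
    for s in silhouettes(n,t)[:1]:
        m=s["pixels"].astype(np.uint8)
        cs=max(cv2.findContours(m,0,1)[0],key=cv2.contourArea)
        z=.057 if t!="door" else .038
        P=np.array([ray(n,u,v,z)[:2] for u,v in cs[:,0]],np.float32)
        print(n,t,s["conf"],m.sum(),cv2.minEnclosingCircle(P),cv2.minAreaRect(P),P.mean(0))
E
```

```text
top rose_center 0.93 1131 ((0.5810028910636902, 0.05737065151333809), 0.04481858015060425) ((0.5821447968482971, 0.057227905839681625), (0.08793408423662186, 0.08626896888017654), 89.505859375) [0.5818403  0.05690228]
scene rose_center 0.64 988 ((0.584783136844635, 0.05791539326310158), 0.04871171712875366) ((0.5849016904830933, 0.057861506938934326), (0.08740922063589096, 0.09176872670650482), 82.8165054321289) [0.5850528  0.05779272]
top door 0.94 14894 ((0.5815029144287109, 0.004688261542469263), 0.21350625157356262) ((0.583186149597168, 0.004719451069831848), (0.2782024145126343, 0.34496334195137024), 15.565715789794922) [0.5836155 0.0073455]
scene door 0.7 13895 ((0.5885410308837891, 0.018444184213876724), 0.2279537469148636) ((0.5926318764686584, 0.011413857340812683), (0.3288833796977997, 0.346565306186676), 15.300755500793457) [0.6080471  0.00729581]
```

View pics/topcc.png

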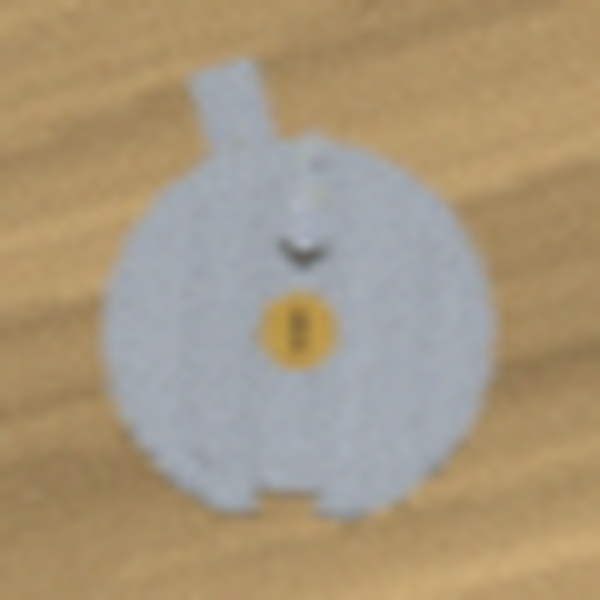

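View pics/scenecc.png

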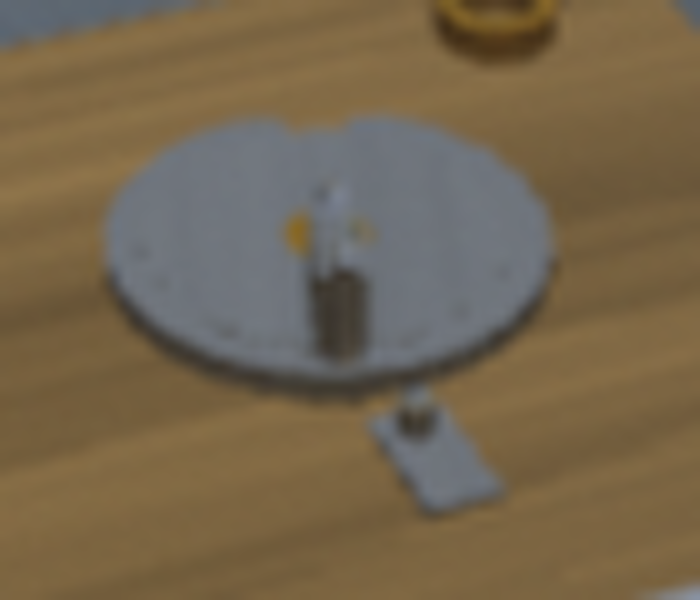

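```bash
python3 - <<'E'
from h import *
c=ray("top",319.8,188,.057);print("brass c",c)
n=ray("top",318.9,204.8,.057)
print("notch",n,np.degrees(np.arctan2(*(n-c)[1::-1])))
f0=ray("top",312.5,161.8,.04);f1=ray("top",314.2,169.2,.04)
cs=np.array([.5805,.0573,0])
for f in(f0,f1):print("foot",f,np.degrees(np.arctan2(*(f-c)[1::-1])))
t=ray("top",320.4,174,.081);print("tab",t)
# scene
c=ray("scene",323.5,214,.057);print("c scene?",c)
p=ray("scene",331.7,229.5,.050);print("pin scene",p)
f=ray("scene",336.8,240,.04);print("foot end scene",f)
n=ray("scene",321.8,202.5,.057);print("notch scene",n)
E
```

```text
brass c [0.58074023 0.0553683  0.057     ]
notch [0.54174209 0.05760825 0.057     ] 176.71269204364992
foot [0.64537526 0.07223262 0.04      ] 14.6233686953171
foot [0.6276669 0.068272  0.04     ] 15.374961195719465
tab [0.60967932 0.05401314 0.081     ]
c scene? [0.58226121 0.06032354 0.057     ]
pin scene [0.62534515 0.07041919 0.05      ]
foot end scene [0.6460541  0.07724465 0.04      ]
notch scene [0.54111929 0.06249501 0.057     ]
```

```bash
python3 - <<'E'
from h import *
from scipy.spatial.transform import Rotation as R
s=get_state();print(np.round(R.from_rotvec(s["tool_rot"]).as_matrix(),3))
E
```

```text
[[ 0.939 -0.     0.343]
 [-0.343 -0.     0.939]
 [-0.    -1.    -0.   ]]
```

```bash
python3 -m inch '[{"x":2.5,"y":-3.6,"jaw":-1,"az":1.5},{"x":2.5,"y":-3.6,"jaw":-1,"az":1.5},{"x":2.5,"y":-3.6,"jaw":-1,"az":1.5},{"x":2.5,"y":-3.6,"jaw":-1,"az":1.5},{"x":2.5,"y":-3.6,"jaw":-1,"az":1.5},{"x":2.5,"y":-3.6,"jaw":-1,"az":1.5},{"x":2.5,"y":-3.6,"jaw":-1,"az":1.5},{"x":2.5,"y":-3.6,"jaw":-1,"az":1.5},{"x":2.5,"y":-3.6,"jaw":-1,"az":1.5},{"x":2.5,"y":-3.6,"jaw":-1,"az":1.5}]' 20; python3 -m inch '[{"x":2.5,"y":-3.6,"jaw":-1,"az":2},{"x":2.5,"y":-3.6,"jaw":-1},{"x":2.5,"y":-3.6,"jaw":-1},{"x":2.5,"y":-3.6,"jaw":-1},{"x":2.5,"y":-3.6,"jaw":-1},{"jaw":-1},{"jaw":-1}]'
```

```text
$[0]: bad value
$[0]: bad value
```

```bash
python3 -m inch '[{"x":2.5,"y":-3.6,"z":0,"ax":0,"ay":0,"az":1.5,"jaw":-1}]' 20; python3 -m inch --help | head -20
```

```text
t: 1.6
tool_pos: [0.2544, 0.6007, 0.2525]
tool_rot: [-1.554, 0.251, -0.249]
force: [1.1, -0.2, -0.1]
finger_gap: 0.0822invalid input: not JSON, or not a number
```

```bash
python3 -m inch '[{"x":2.5,"y":-3.6,"z":0,"ax":0,"ay":0,"az":1.5,"jaw":-1},{"x":2.5,"y":-3.6,"z":0,"ax":0,"ay":0,"az":1.5,"jaw":-1},{"x":2.5,"y":-3.6,"z":0,"ax":0,"ay":0,"az":1.5,"jaw":-1},{"x":2.5,"y":-3.6,"z":0,"ax":0,"ay":0,"az":1.5,"jaw":-1},{"x":2.5,"y":-3.6,"z":0,"ax":0,"ay":0,"az":1.5,"jaw":-1},{"x":2.5,"y":-3.6,"z":0,"ax":0,"ay":0,"az":1.5,"jaw":-1},{"x":2.5,"y":-3.6,"z":0,"ax":0,"ay":0,"az":1.5,"jaw":-1},{"x":2.5,"y":-3.6,"z":0,"ax":0,"ay":0,"az":1.5,"jaw":-1},{"x":2.5,"y":-3.6,"z":0,"ax":0,"ay":0,"az":1.5,"jaw":-1},{"x":2.5,"y":-3.6,"z":0,"ax":0,"ay":0,"az":2,"jaw":-1}]' 20; python3 -m inch '[{"x":2.5,"y":-3.6,"z":0,"ax":0,"ay":0,"az":0,"jaw":-1},{"x":2.5,"y":-3.6,"z":0,"ax":0,"ay":0,"az":0,"jaw":-1},{"x":2.5,"y":-3.6,"z":0,"ax":0,"ay":0,"az":0,"jaw":-1},{"x":2.5,"y":-3.6,"z":0,"ax":0,"ay":0,"az":0,"jaw":-1},{"x":0,"y":0,"z":0,"ax":0,"ay":0,"az":0,"jaw":-1},{"x":0,"y":0,"z":0,"ax":0,"ay":0,"az":0,"jaw":-1}]'
```

```text
t: 2.6
tool_pos: [0.5072, 0.2366, 0.2531]
tool_rot: [-1.57, 0.04, -0.041]
force: [-0.2, 0.3, -0.4]
finger_gap: 0.0025
t: 3.2
tool_pos: [0.6065, 0.0933, 0.2525]
tool_rot: [-1.57, 0.044, -0.043]
force: [-1.0, 0.0, 1.1]
finger_gap: 0.0005
```

```bash
python3 -m inch '[{"x":0.5,"y":0,"z":-4,"ax":0,"ay":0,"az":0,"jaw":-1},{"x":0,"y":0,"z":-4,"ax":0,"ay":0,"az":0,"jaw":-1},{"x":0,"y":0,"z":-4,"ax":0,"ay":0,"az":0,"jaw":-1},{"x":0,"y":0,"z":-3,"ax":0,"ay":0,"az":0,"jaw":-1},{"x":0,"y":0,"z":-1,"ax":0,"ay":0,"az":0,"jaw":-1},{"x":0,"y":0,"z":0,"ax":0,"ay":0,"az":0,"jaw":-1},{"x":0,"y":0,"z":0,"ax":0,"ay":0,"az":0,"jaw":-1}]'
python3 - <<'E'
from h import *
b=get_image("scene")[:,:,::-1]
c=b[130:270,260:420];cv2.imwrite("pics/s1.png",cv2.resize(c,None,fx=5,fy=4.2,interpolation=2))
E
```

```text
t: 3.9
tool_pos: [0.6122, 0.095, 0.0944]
tool_rot: [-1.57, 0.039, -0.043]
force: [0.2, 0.1, -0.1]
finger_gap: 0.0003
```

View pics/s1.png

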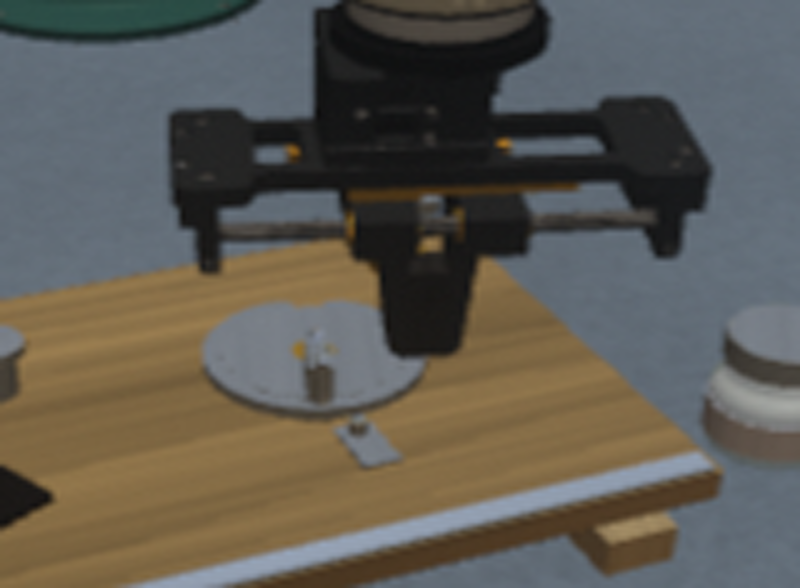

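```bash
python3 -m inch '[{"x":0,"y":0,"z":-1,"ax":0,"ay":0,"az":0,"jaw":-1},{"x":0,"y":-0.4,"z":-0.7,"ax":0,"ay":0,"az":0,"jaw":-1},{"x":0,"y":-0.4,"z":0,"ax":0,"ay":0,"az":0,"jaw":-1},{"x":0,"y":0,"z":0,"ax":0,"ay":0,"az":0,"jaw":-1},{"x":0,"y":0,"z":0,"ax":0,"ay":0,"az":0,"jaw":-1}]'
python3 -m inch '[{"x":0,"y":-0.3,"z":0,"ax":0,"ay":0,"az":0,"jaw":-1},{"x":0,"y":-0.3,"z":0,"ax":0,"ay":0,"az":0,"jaw":-1},{"x":0,"y":0,"z":0,"ax":0,"ay":0,"az":0,"jaw":-1}]'
python3 -m inch '[{"x":0,"y":-0.2,"z":0,"ax":0,"ay":0,"az":0,"jaw":-1},{"x":0,"y":-0.2,"z":0,"ax":0,"ay":0,"az":0,"jaw":-1},{"x":0,"y":0,"z":0,"ax":0,"ay":0,"az":0,"jaw":-1}]'
```

```text
t: 4.45
tool_pos: [0.6115, 0.0858, 0.0758]
tool_rot: [-1.57, 0.042, -0.042]
force: [0.2, 0.4, 0.9]
finger_gap: 0.0005
t: 4.75
tool_pos: [0.6115, 0.0797, 0.0759]
tool_rot: [-1.57, 0.042, -0.042]
force: [0.5, -0.5, 0.6]
finger_gap: 0.0006
t: 5.05
tool_pos: [0.6114, 0.0759, 0.0757]
tool_rot: [-1.57, 0.042, -0.042]
force: [0.2, 0.7, 0.5]
finger_gap: 0.0003
```

```bash
cat > plan.py <<'E'
import sys,numpy as np
from h import *
def pos(phi,d=18,r=30,C=(581,57.5)):
    a=np.radians(phi);u=np.array([np.cos(a),np.sin(a)]);v=np.array([-u[1],u[0]])
    return np.array(C)+r*u+d*v
if __name__=="__main__":
    a,b,n=float(sys.argv[1]),float(sys.argv[2]),int(sys.argv[3])
    p=np.array(get_state()["tool_pos"][:2])*1000
    for f in np.linspace(a,b,n+1)[1:]:
        q=pos(f);s=np.round((q-p)/10,2);print(round(f,1),q.round(1),s);p=p+s*10
E
python3 plan.py -3 -51 8
```

```text
-9.0 [613.4  70.6] [ 0.21 -0.53]
-15.0 [614.6  67.1] [ 0.12 -0.35]
-21.0 [615.5  63.6] [ 0.08 -0.35]
-27.0 [615.9  59.9] [ 0.04 -0.37]
-33.0 [616.   56.3] [ 0.01 -0.36]
-39.0 [615.6  52.6] [-0.03 -0.37]
-45.0 [614.9  49. ] [-0.07 -0.36]
-51.0 [613.9  45.5] [-0.11 -0.35]
```

```bash
python3 -m inch '[{"x":0.21,"y":-0.53,"z":0,"ax":0,"ay":0,"az":-6,"jaw":-1},{"x":0.12,"y":-0.35,"z":0,"ax":0,"ay":0,"az":-6,"jaw":-1},{"x":0.08,"y":-0.35,"z":0,"ax":0,"ay":0,"az":-6,"jaw":-1},{"x":0.04,"y":-0.37,"z":0,"ax":0,"ay":0,"az":-6,"jaw":-1},{"x":0.01,"y":-0.36,"z":0,"ax":0,"ay":0,"az":-6,"jaw":-1},{"x":-0.03,"y":-0.37,"z":0,"ax":0,"ay":0,"az":-6,"jaw":-1},{"x":-0.07,"y":-0.36,"z":0,"ax":0,"ay":0,"az":-6,"jaw":-1},{"x":-0.11,"y":-0.35,"z":0,"ax":0,"ay":0,"az":-6,"jaw":-1}]'
python3 - <<'E'
from h import *
b=get_image("scene")[:,:,::-1]
c=b[130:270,260:420];cv2.imwrite("pics/s2.png",cv2.resize(c,None,fx=5,fy=4.2,interpolation=2))
E
python3 plan.py -51 -99 8
```

```text
t: 5.85
tool_pos: [0.6142, 0.0465, 0.0758]
tool_rot: [-1.454, 0.699, -0.699]
force: [0.1, 2.7, -0.9]
finger_gap: 0.0005
-57.0 [612.4  42.1] [-0.16 -0.38]
-63.0 [610.7  38.9] [-0.17 -0.32]
-69.0 [608.6  35.9] [-0.21 -0.3 ]
-75.0 [606.2  33.2] [-0.24 -0.28]
-81.0 [603.5  30.7] [-0.27 -0.25]
-87.0 [600.5  28.5] [-0.29 -0.22]
-93.0 [597.4  26.6] [-0.32 -0.19]
-99.0 [594.1  25.1] [-0.33 -0.15]
```

View pics/s2.png

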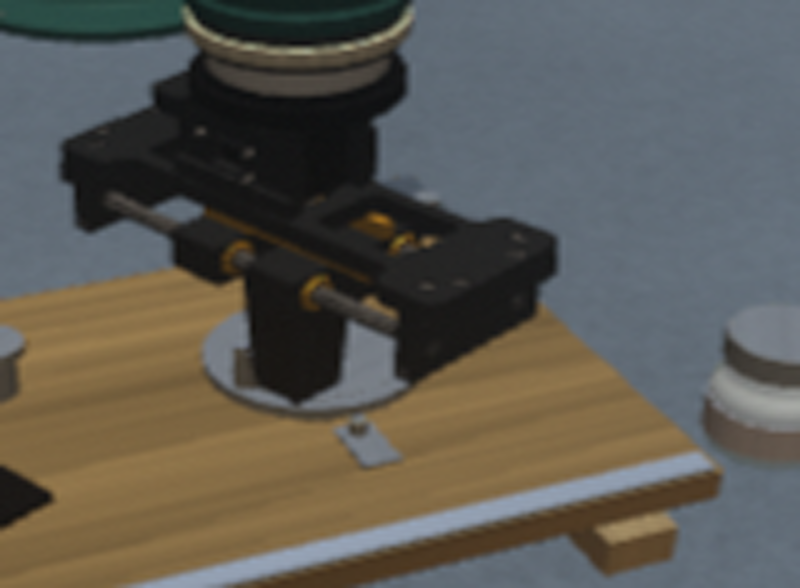

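The tab (at about 243,368 in the crop) is being pushed round as planned, with about 2.7 N on the finger.

```bash
python3 -m inch '[{"x":-0.16,"y":-0.38,"z":0,"ax":0,"ay":0,"az":-6,"jaw":-1},{"x":-0.17,"y":-0.32,"z":0,"ax":0,"ay":0,"az":-6,"jaw":-1},{"x":-0.21,"y":-0.3,"z":0,"ax":0,"ay":0,"az":-6,"jaw":-1},{"x":-0.24,"y":-0.28,"z":0,"ax":0,"ay":0,"az":-6,"jaw":-1},{"x":-0.27,"y":-0.25,"z":0,"ax":0,"ay":0,"az":-6,"jaw":-1},{"x":-0.29,"y":-0.22,"z":0,"ax":0,"ay":0,"az":-6,"jaw":-1},{"x":-0.32,"y":-0.19,"z":0,"ax":0,"ay":0,"az":-6,"jaw":-1},{"x":-0.33,"y":-0.15,"z":0,"ax":0,"ay":0,"az":-6,"jaw":-1}]'
python3 plan.py -99 -141 7
```

```text
t: 6.7
tool_pos: [0.5949, 0.0248, 0.0761]
tool_rot: [-1.128, 1.324, -1.327]
force: [3.0, 0.4, -0.5]
finger_gap: 0.0005
-105.0 [590.6  23.9] [-0.43 -0.09]
-111.0 [587.1  23. ] [-0.35 -0.08]
-117.0 [583.4  22.6] [-0.37 -0.05]
-123.0 [579.8  22.5] [-0.36 -0.  ]
-129.0 [576.1  22.9] [-0.37  0.03]
-135.0 [572.5  23.6] [-0.36  0.07]
-141.0 [569.   24.6] [-0.35  0.11]
```

```bash
python3 -m inch '[{"x":-0.43,"y":-0.09,"z":0,"ax":0,"ay":0,"az":-6,"jaw":-1},{"x":-0.35,"y":-0.08,"z":0,"ax":0,"ay":0,"az":-6,"jaw":-1},{"x":-0.37,"y":-0.05,"z":0,"ax":0,"ay":0,"az":-6,"jaw":-1},{"x":-0.36,"y":0,"z":0,"ax":0,"ay":0,"az":-6,"jaw":-1},{"x":-0.37,"y":0.03,"z":0,"ax":0,"ay":0,"az":-6,"jaw":-1},{"x":-0.36,"y":0.07,"z":0,"ax":0,"ay":0,"az":-6,"jaw":-1},{"x":-0.35,"y":0.11,"z":0,"ax":0,"ay":0,"az":-6,"jaw":-1},{"x":0,"y":0,"z":0,"ax":0,"ay":0,"az":0,"jaw":-1}]'
python3 - <<'E'
from h import *
for n in("scene","top"):
    b=get_image(n)[:,:,::-1]
    c=b[130:270,260:420] if n=="scene" else b[145:225,270:370];cv2.imwrite(f"pics/{n}3.png",cv2.resize(c,None,fx=5 if n=="scene" else 7,fy=4.2 if n=="scene" else 7,interpolation=2))
E
python3 plan.py -141 -165 4
```

```text
t: 7.5
tool_pos: [0.5682, 0.0243, 0.076]
tool_rot: [-0.647, 1.826, -1.828]
force: [-0.3, -2.8, -0.5]
finger_gap: 0.0004
-147.0 [565.6  26.1] [-0.27  0.18]
-153.0 [562.4  27.8] [-0.32  0.17]
-159.0 [559.4  29.9] [-0.3   0.21]
-165.0 [556.7  32.3] [-0.27  0.24]
```

View pics/scene3.png

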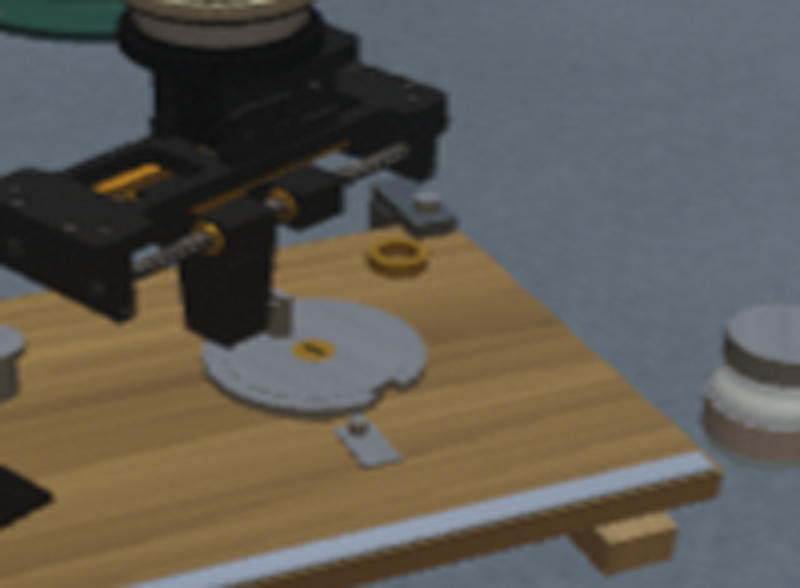

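View pics/top3.png

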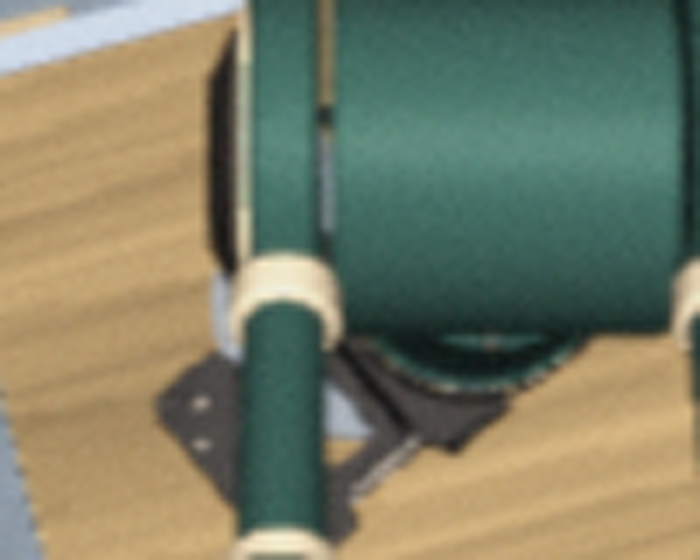

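```bash
cat > ang.py <<'E'
import sys
from h import *
def comp(n,u,v,c):
    p=ray(n,u,v,.057); d=p-c; return p.round(4),np.degrees(np.arctan2(d[1],d[0])).round(1),np.hypot(d[0],d[1])
E
python3 - <<'E'
from ang import *
c=ray("scene",323,213.3,.057);print(c)
print(comp("scene",260+388/5,130+388/4.2,c))
pin=ray("scene",331.7,229.2,.050);d=pin-c;print(pin,np.degrees(np.arctan2(d[1],d[0])),np.hypot(*d[:2]))
E
```

```text
[0.57975327 0.05965383 0.057     ]
(array([0.6133, 0.0839, 0.057 ]), np.float64(35.8), np.float64(0.0413946178266355))
[0.62441806 0.07056586 0.05      ] 13.72896813921596 0.04597843105496435
```

```bash
python3 -m inch '[{"x":-0.27,"y":0.18,"z":0,"ax":0,"ay":0,"az":-6,"jaw":-1},{"x":-0.32,"y":0.17,"z":0,"ax":0,"ay":0,"az":-6,"jaw":-1},{"x":-0.3,"y":0.21,"z":0,"ax":0,"ay":0,"az":-6,"jaw":-1},{"x":0,"y":0,"z":0,"ax":0,"ay":0,"az":0,"jaw":-1},{"x":0,"y":0,"z":0,"ax":0,"ay":0,"az":0,"jaw":-1}]'
python3 - <<'E'
from h import *
b=get_image("scene")[:,:,::-1]
c=b[190:250,290:360];cv2.imwrite("pics/s4.png",cv2.resize(c,None,fx=10,fy=10,interpolation=2))
E
python3 plan.py -159 -165 2
```

```text
t: 8.1
tool_pos: [0.5591, 0.0301, 0.0758]
tool_rot: [-0.378, 2.019, -2.02]
force: [-0.4, -2.7, 1.9]
finger_gap: 0.0004
-162.0 [558.   31.1] [-0.11  0.1 ]
-165.0 [556.7  32.3] [-0.14  0.12]
```

View pics/s4.png

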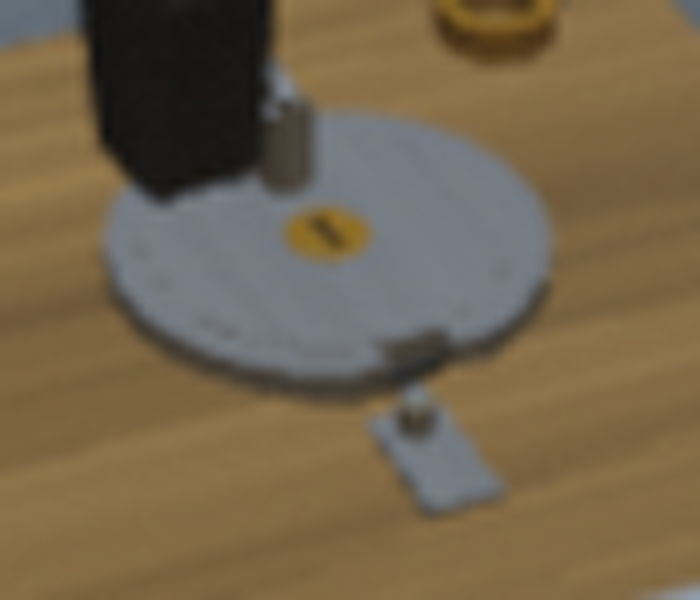

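```bash
python3 - <<'E'
from ang import *
c=ray("scene",290+32.8,190+23.4,.057);print(c)
print(comp("scene",290+41.5,190+34.0,c)); print(comp("scene",290+42.3,190+36.3,c))
for a in(13.7,15.3,18,21):
    a=np.radians(a)
    for r in (.037,.044): 
        q=proj("scene",c+r*np.array([np.cos(a),np.sin(a),0])); print(np.degrees(a).round(1),r,(q-[290,190])*10)
    print("pin",(proj("scene",[c[0]+.044*np.cos(a),c[1]+.044*np.sin(a),.05])-[290,190])*10)
E
```

```text
[0.58004384 0.05920447 0.057     ]
(array([0.617 , 0.0712, 0.057 ]), np.float64(18.0), np.float64(0.03883003130286298))
(array([0.6244, 0.0716, 0.057 ]), np.float64(15.6), np.float64(0.04602960967987281))
13.7 0.037 [397.85970213 338.19960307]
13.7 0.044 [411.66610008 358.79260793]
pin [410.92276149 387.22595264]
15.3 0.037 [402.72361704 337.00936059]
15.3 0.044 [417.4842276  357.35742611]
pin [416.71145062 385.7846254 ]
18.0 0.037 [410.78332161 334.81490703]
18.0 0.044 [427.1215913  354.71192382]
pin [426.30018852 383.12771229]
21.0 0.037 [419.49989218 332.10912603]
21.0 0.044 [437.53877446 351.45099554]
pin [436.66502788 379.85259906]
```

```bash
python3 -m inch '[{"x":-0.1,"y":0.08,"z":0,"ax":0,"ay":0,"az":-3,"jaw":-1},{"x":0,"y":0,"z":0,"ax":0,"ay":0,"az":0,"jaw":-1},{"x":0,"y":0,"z":0,"ax":0,"ay":0,"az":0,"jaw":-1}]'
python3 - <<'E'
from h import *
b=get_image("scene")[:,:,::-1]
c=b[190:250,290:360];cv2.imwrite("pics/s5.png",cv2.resize(c,None,fx=10,fy=10,interpolation=2))
E
```

```text
t: 8.45
tool_pos: [0.5581, 0.031, 0.0757]
tool_rot: [-0.327, 2.051, -2.051]
force: [-0.6, -4.4, 1.8]
finger_gap: 0.0005
```

View pics/s5.png

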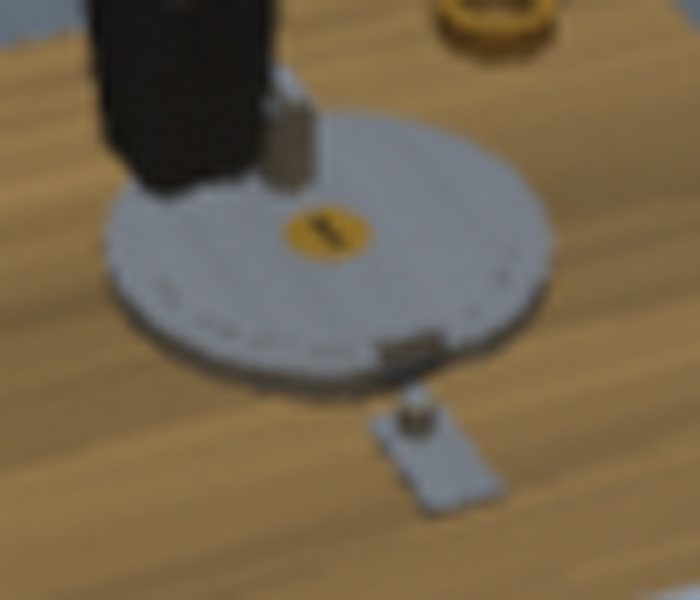

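```bash
python3 - <<'E'
from h import *
im=get_image("scene")[:,:,::-1].copy();cv2.imwrite("pics/raw6.png",im)
c=cv2.resize(im[190:250,290:360],None,fx=10,fy=10,interpolation=2)
C=ray("scene",290+32.8,190+23.4,.057)
def P(x,y,z=0):
    q=(proj("scene",C+np.array([x,y,z]))-[290,190])*10+5;return tuple(int(v) for v in q)
def circ(r,z,col):
    pts=[P(r*np.cos(t),r*np.sin(t),z) for t in np.linspace(0,6.29,90)];cv2.polylines(c,[np.array(pts)],True,col,1)
circ(.045,0,(0,255,0));circ(.045,-.006,(0,120,0))
for a,col in((15,(0,0,255)),(18,(255,0,0))):
    a=np.radians(a);u=np.array([np.cos(a),np.sin(a)]);v=np.array([-u[1],u[0]])
    pts=[P(*(r*u+s*v)) for r,s in((.0445,-.007),(.037,-.007),(.037,.007),(.0445,.007))];cv2.polylines(c,[np.array(pts)],False,col,1)
    pts=[P(*(r*u+s*v),-.019) for r,s in((.048,0),(.075,0))];cv2.polylines(c,[np.array(pts)],False,col,1)
    p=P(*(.044*u),-.007);cv2.circle(c,p,3,col,-1)
cv2.imwrite("pics/s6.png",c)
E
```

```text
(no output)
```

View pics/s6.png

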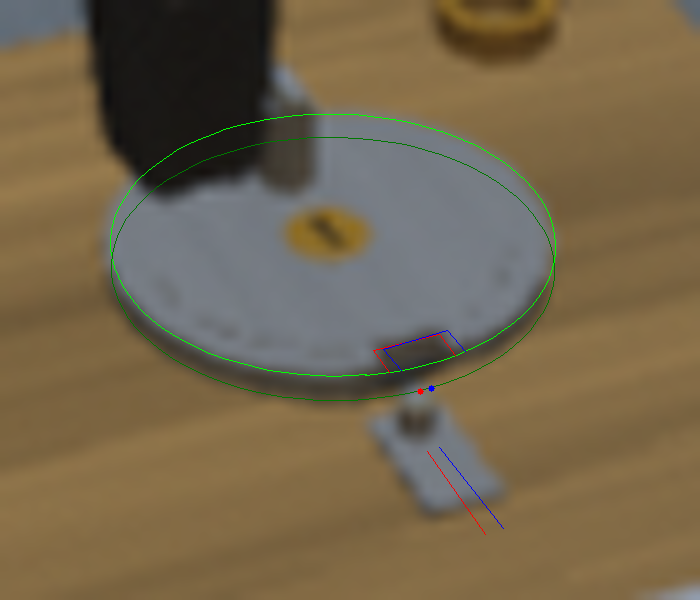

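```bash
python3 -m inch '[{"x":-0.07,"y":0.06,"z":0,"ax":0,"ay":0,"az":-2,"jaw":-1},{"x":0,"y":0,"z":0,"ax":0,"ay":0,"az":0,"jaw":-1},{"x":0,"y":0,"z":0,"ax":0,"ay":0,"az":0,"jaw":-1}]'
python3 - <<'E'
from h import *
im=get_image("scene")[:,:,::-1].copy();cv2.imwrite("pics/raw7.png",im)
c=cv2.resize(im[190:250,290:360],None,fx=10,fy=10,interpolation=2)
C=ray("scene",290+32.5,190+23.4,.057)
def P(x,y,z=0):
    q=(proj("scene",C+np.array([x,y,z]))-[290,190])*10+5;return tuple(int(v) for v in q)
a=np.radians(15);u=np.array([np.cos(a),np.sin(a)]);v=np.array([-u[1],u[0]])
pts=[P(*(r*u+s*v)) for r,s in((.0445,-.007),(.037,-.007),(.037,.007),(.0445,.007))];cv2.polylines(c,[np.array(pts)],False,(0,0,255),1)
cv2.imwrite("pics/s7.png",c)
E
```

```text
t: 8.85
tool_pos: [0.5573, 0.0317, 0.0757]
tool_rot: [-0.292, 2.072, -2.072]
force: [-1.2, -3.2, 1.3]
finger_gap: 0.0006
```

View pics/s7.png

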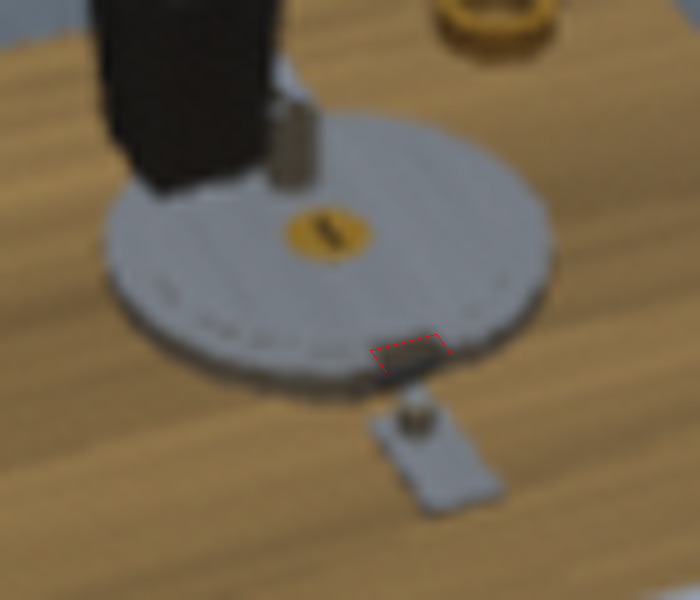

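```bash
python3 -m inch '[{"x":0.13,"y":-0.48,"z":0,"ax":0,"ay":0,"az":0,"jaw":-1},{"x":0.13,"y":-0.48,"z":0,"ax":0,"ay":0,"az":0,"jaw":-1},{"x":0,"y":0,"z":2,"ax":0,"ay":0,"az":0,"jaw":-1},{"x":0,"y":0,"z":2,"ax":0,"ay":0,"az":0,"jaw":-1},{"x":1.3,"y":1.8,"z":0,"ax":0,"ay":0,"az":0,"jaw":-1},{"x":1.2,"y":1.85,"z":0,"ax":0,"ay":0,"az":0,"jaw":-1},{"x":0,"y":0,"z":0,"ax":0,"ay":0,"az":0,"jaw":-1},{"x":0,"y":0,"z":0,"ax":0,"ay":0,"az":0,"jaw":-1}]'
python3 - <<'E'
from h import *
im=get_image("scene")[:,:,::-1].copy()
c=cv2.resize(im[170:250,280:370],None,fx=8,fy=7.5,interpolation=2)
cv2.imwrite("pics/s8.png",c)
E
```

```text
t: 9.7
tool_pos: [0.5849, 0.0587, 0.1154]
tool_rot: [-0.292, 2.072, -2.072]
force: [-0.2, 0.3, -0.1]
finger_gap: 0.0006
```

View pics/s8.png

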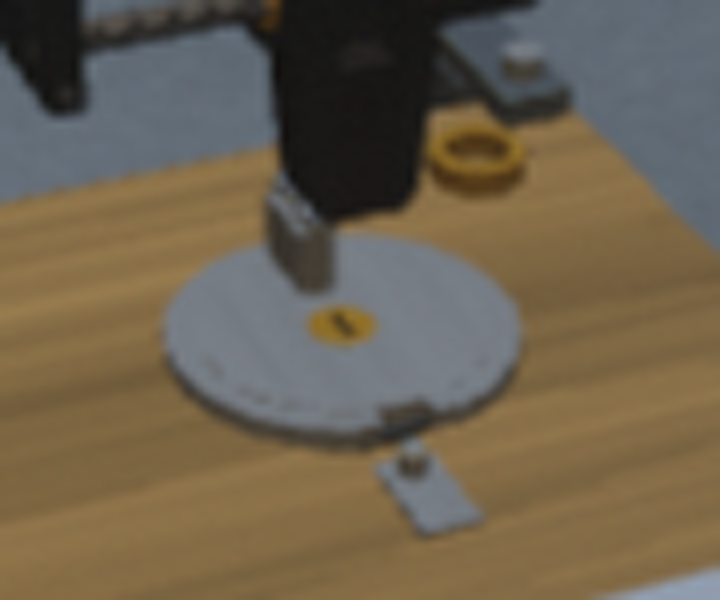

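```bash
python3 -m inch '[{"x":0,"y":0,"z":-1.5,"ax":0,"ay":0,"az":0,"jaw":-1},{"x":0,"y":0,"z":-1.5,"ax":0,"ay":0,"az":0,"jaw":-1},{"x":0,"y":0,"z":-0.9,"ax":0,"ay":0,"az":0,"jaw":-1},{"x":0,"y":0,"z":0,"ax":0,"ay":0,"az":0,"jaw":-1},{"x":0,"y":0,"z":0,"ax":0,"ay":0,"az":0,"jaw":-1}]'
python3 -m inch '[{"x":0,"y":0,"z":-0.2,"ax":0,"ay":0,"az":0,"jaw":-1},{"x":0,"y":0,"z":-0.2,"ax":0,"ay":0,"az":0,"jaw":-1},{"x":0,"y":0,"z":-0.1,"ax":0,"ay":0,"az":0,"jaw":-1},{"x":0,"y":0,"z":0,"ax":0,"ay":0,"az":0,"jaw":-1}]'
python3 -m inch '[{"x":0,"y":0,"z":-0.15,"ax":0,"ay":0,"az":0,"jaw":-1},{"x":0,"y":0,"z":-0.15,"ax":0,"ay":0,"az":0,"jaw":-1},{"x":0,"y":0,"z":0,"ax":0,"ay":0,"az":0,"jaw":-1}]'
```

```text
t: 10.25
tool_pos: [0.5844, 0.0584, 0.0758]
tool_rot: [-0.292, 2.073, -2.073]
force: [0.4, -1.4, -0.3]
finger_gap: 0.0003
t: 10.65
tool_pos: [0.5851, 0.0587, 0.0718]
tool_rot: [-0.29, 2.072, -2.072]
force: [0.5, 0.0, -0.6]
finger_gap: 0.0003
t: 10.95
tool_pos: [0.5853, 0.0587, 0.0691]
tool_rot: [-0.29, 2.072, -2.072]
force: [-0.3, 0.5, 4.0]
finger_gap: 0.0005
```

```bash
python3 -m inch '[{"x":0,"y":0,"z":-0.1,"ax":0,"ay":0,"az":0,"jaw":-1},{"x":0,"y":0,"z":-0.1,"ax":0,"ay":0,"az":0,"jaw":-1},{"x":0,"y":0,"z":0,"ax":0,"ay":0,"az":0,"jaw":-1}]'
python3 -m inch '[{"x":0,"y":0,"z":-0.1,"ax":0,"ay":0,"az":0,"jaw":-1},{"x":0,"y":0,"z":-0.1,"ax":0,"ay":0,"az":0,"jaw":-1},{"x":0,"y":0,"z":0,"ax":0,"ay":0,"az":0,"jaw":-1}]'
```

```text
t: 11.25
tool_pos: [0.5853, 0.0587, 0.0668]
tool_rot: [-0.29, 2.072, -2.072]
force: [-0.4, 0.2, 3.9]
finger_gap: 0.0007
t: 11.55
tool_pos: [0.5853, 0.0587, 0.0646]
tool_rot: [-0.29, 2.072, -2.072]
force: [0.4, 1.1, 3.3]
finger_gap: 0.0004
```

It is going down at a steady 4 N, past the height where the pin would stop it, so the pin is in the notch. I'll keep pressing down to the stop.

```bash
python3 -m inch '[{"x":0,"y":0,"z":-0.1,"ax":0,"ay":0,"az":0,"jaw":-1},{"x":0,"y":0,"z":-0.1,"ax":0,"ay":0,"az":0,"jaw":-1},{"x":0,"y":0,"z":0,"ax":0,"ay":0,"az":0,"jaw":-1}]'
python3 -m inch '[{"x":0,"y":0,"z":-0.1,"ax":0,"ay":0,"az":0,"jaw":-1},{"x":0,"y":0,"z":0,"ax":0,"ay":0,"az":0,"jaw":-1}]'
python3 -m inch '[{"x":0,"y":0,"z":-0.1,"ax":0,"ay":0,"az":0,"jaw":-1},{"x":0,"y":0,"z":0,"ax":0,"ay":0,"az":0,"jaw":-1}]'
```

```text
t: 11.85
tool_pos: [0.5853, 0.0587, 0.0626]
tool_rot: [-0.29, 2.072, -2.072]
force: [1.0, 0.4, 2.7]
finger_gap: 0.0005
t: 12.05
tool_pos: [0.5853, 0.0587, 0.0623]
tool_rot: [-0.29, 2.072, -2.072]
force: [-2.1, 0.5, 8.1]
finger_gap: 0.0005
t: 12.25
tool_pos: [0.5854, 0.0587, 0.0622]
tool_rot: [-0.29, 2.072, -2.072]
force: [-3.6, 0.6, 14.2]
finger_gap: 0.0007
```

It has reached its stop at TCP 0.0622 m, where about 0.062 was expected, and the force is rising. Now lifting off.

```bash
python3 -m inch '[{"x":0,"y":0,"z":0.5,"ax":0,"ay":0,"az":0,"jaw":-1},{"x":0,"y":0,"z":1.5,"ax":0,"ay":0,"az":0,"jaw":-1},{"x":0,"y":0,"z":3,"ax":0,"ay":0,"az":0,"jaw":-1},{"x":0,"y":0,"z":4,"ax":0,"ay":0,"az":0,"jaw":-1},{"x":0,"y":0,"z":4,"ax":0,"ay":0,"az":0,"jaw":-1},{"x":0,"y":0,"z":0,"ax":0,"ay":0,"az":0,"jaw":-1},{"x":0,"y":0,"z":0,"ax":0,"ay":0,"az":0,"jaw":-1}]'
python3 - <<'E'
from h import *
im=get_image("scene")[:,:,::-1].copy()
c=cv2.resize(im[170:250,280:370],None,fx=8,fy=7.5,interpolation=2)
cv2.imwrite("pics/s9.png",c)
cv2.imwrite("pics/s9full.png",im)
E
```

```text
t: 12.95
tool_pos: [0.5857, 0.0586, 0.1924]
tool_rot: [-0.287, 2.071, -2.071]
force: [-1.1, 0.2, -0.2]
finger_gap: 0.0003
```

View pics/s9.png

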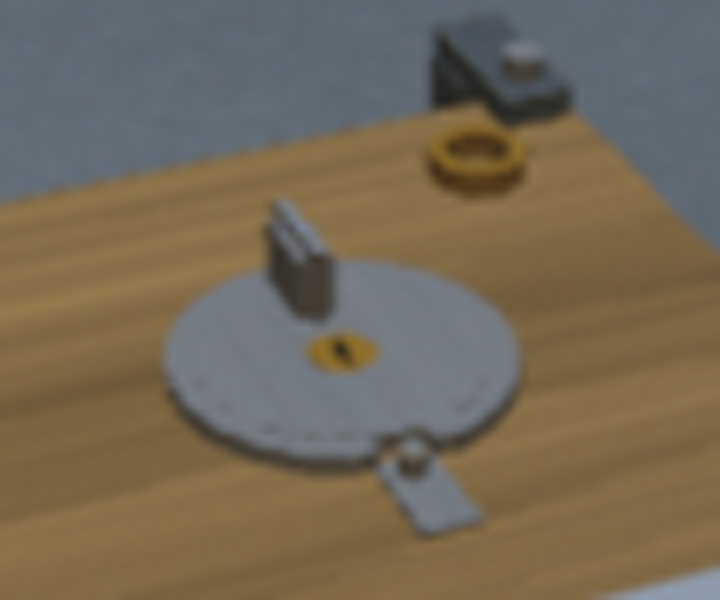

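View pics/s9full.png

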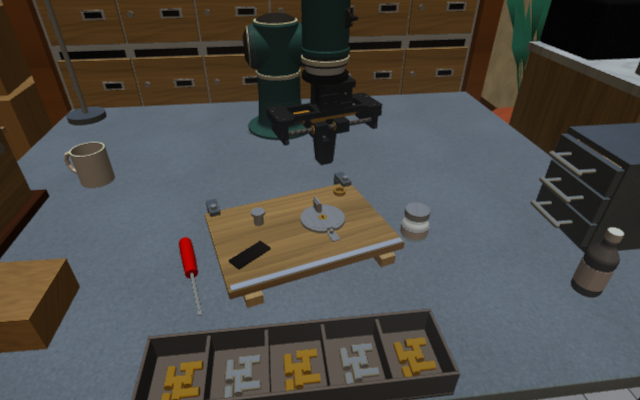

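The crop shows the disc lower, with the pin sitting in the notch at about (412,450). The full picture shows the hand clear and all the loose things where they were.

```bash
python3 -c "
from workcell import *
print(close_job())"
```

```text
the job is handed in; nothing more can be done
None
```

The rose is fully home with the pin in its notch, and I handed the job in at about 13 s. No verdict came back. I turned the rose clockwise about 160° by pushing one cheek of the tab with the shut fingers. I then pressed the disc down near its centre and lifted the hand 13 cm clear.

- **Turn:** the last picture before pressing showed the notch at about 15°, matching the pin's direction to within 1–2° (about 1 mm at the notch). My readings of the pin's direction from the images ranged from 14° to 16°.
- **Press:** the rose went down at a steady 3–4 N. It met a firm stop with the fingertips at about 48 mm, which is the fully home height, and the force then rose to 14 N.
- **End state:** the last picture shows the pin in the notch, the hand clear, and every loose thing looking as it did at the start. I judged the loose things by eye and did not measure them again.
- **Disagreement:** the two cameras differed by up to about 5 mm in y, so I did the final alignment by comparing the notch and the pin within the scene camera picture. The recognition networks also gave a few wrong matches, such as the lock barrel reported as the screwdriver, which I ignored.

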